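# Unlock the rule rack and take out the steel rule

### The arm

A 6-joint arm with a two-finger parallel gripper is mounted at the origin on a cart in front of the work surface, level with it; the furniture and walls round the work are solid. World frame = base frame: x ahead of the robot, y to its left, z up, the work surface at z = 0. Lengths are in m, angles in rad, forces in N, time in s.
With the tool pointing down it reaches from about 0.35 to 0.85 m from the base axis. Payload 8.1 kg.
Tool frame: the origin (TCP) lies at the very end of the fingers, on their centre line; the grasp point (between the pads) lies robot.tcp_to_grasp behind it (robot.tcp_to_grasp is the distance from the TCP to the grasp point, in m); z points along the fingers, y is the line along which they close (so a half turn about z gives the same grasp; the last joint's range is limited). The gripper opens to 93 mm and grips with 3 to 60 N. Pads are 15 mm wide; open, the fingers measure 128 mm over their backs; the gripper's body (75 mm by 188 mm) begins 65 mm behind the grasp point.
Start: joints at [-1.276, 0.13, 1.488, -0, 1.523, -0.085], TCP at [0.222, -0.557, 0.219] pointing down, gripper open.
Joint ranges: [-2.96, 2.96], [-0.89, 2.26], [0.02, 2.5], [-1.34, 4.48], [0, 2.73], [-2.66, 2.66]. Speed limits (rad/s): [2.39, 2.39, 2.79, 3.14, 3.14, 3.14].

### API

Orientations are given as a rotation vector (axis times angle).
In Python, from plant import robot gives the robot as it stands. The module is installed in compiled form; this text tells all that it offers.
- The arm moves only by the shell command python3 -m pendant 'ROWS' [FORCE]. ROWS is JSON, a list that holds one entry, the list of rows, each a list of 5 numbers: the opening, from 0 (shut) to 1 (fully open), then the shift along the tool's x, y, z in cm, then the turn about the tool's z in degrees. In form: [[[fingers, x, y, z, roll], ...]]. A call has 1 to 8 rows; each row shifts and turns the commanded pose from where the row before left it, along the tool's axes as they then stand; what a row does not reach is not made up. A row lasts 1/10 s, in which the tool goes at most 50 mm and 8.59 degrees, less where a joint would pass 70% of its speed; a pose out of reach is approached as far as the arm can. A call is refused whole if a number of a shift passes 5 or a number of a turn 8.59, either way. A call with a gripper value outside its range is refused whole. The fingers move at their own pace and stop on an object; FORCE is the grip in N (left out, the last holds). Time passes only in rows, so rows that do not move let the fingers close. It gives the time, the measured TCP pose, the force, the opening and the grip force at its end, in the units of the state.
- robot.read_state(): the state, without advancing time (a new reading comes with each control period).
- robot.read_camera(name): name is "side" or "top" or "wrist"; returns a dict with "img" (420x560x3 uint8, blue, green, red), "K" (3x3 intrinsics, pixels), "k1" (the pictures are not rectified: a ray, as slopes to the right and down, at radius r is drawn at 1 + k1 r^2 times it, then the intrinsics apply), "pose" (4x4, takes a point from camera to world coordinates). Camera axes: x right, y up, looking along -z (the intrinsics and any distortion apply to the point x, -y, -z); pixel columns grow to the right and rows downward; lengths in m; the calibration is good to about 2 mm. A picture is of the moment at which its call begins. There is no depth.
- robot.close_job(): hands the job in; it is judged then, once.
The state is a dict: "t": time; "q": joint angles; "dq": joint speeds; "joint_torque": joint torques, N m; "tool_pos": TCP position; "orientation": TCP orientation; "force": force on the tool from outside, world axes, zero at the start; "wrist_torque": the same for the moment, N m; "opening": finger opening in m; "gripper_force": force on a finger pad.
Only numpy, scipy, OpenCV 4.12 (cv2) and the standard library are available. Lean on these libraries where they do the work, as an engineer would, in place of code of your own. Each camera call takes 0.05 s, during which the arm holds its last target. There are 200 camera calls.

### The job

The yellow keeper on the telescopic tube of the rack holds down one end of the steel rule. Pinch the square sleeve over its red spring button so that the button goes in flush, and slide the sleeve back, away from the rule, until the button pops out through the sleeve's other hole; leave it locked there. Then lift the freed end of the rule over the lip of its cradle, draw the rule out of the roofed pocket endwise, and lay it flat along the middle of the lab notebook without disturbing the bottles, the flasks and the small box around.

Things in the scene. Friction and masses are not known exactly. Their poses are not given: they have to be found in the camera images.
- rack: Rule rack, fixed: grey T-shaped base 8 mm thick, white cradle and pocket, grey post, dark tube. Origin on the bench under the cradle; x from cradle to post (about away from the robot), y from pocket to lip (about to the left), z up. The rule lies along y in cradle and pocket, underside at z 40 mm; between them it is free all round. Post: x 257 to 280 mm, 113 mm tall.
- lip (a point): Middle of the top edge of the cradle's end lip, rack (0, 15, 48) mm. The lip is 8 mm high over the cradle's floor and 4 mm thick; it stands just beyond the rule's near end. The cradle reaches 30 mm back from it and has side cheeks 7 mm high, 29 mm apart.
- pocket (a point): Middle of the mouth of the roofed pocket, on its floor, rack (0, -200, 40) mm. The pocket is 29 mm wide, 11 mm high inside, 33 mm deep towards -y, closed at the back, roof 4 mm thick; the rule's far end lies in it, so the rule can be tipped up by at most 11 degrees.
- sleeve_grip (a point): Point on the sleeve's axis in the middle of its first hole, where the button stands at the start: rack (150, 0, 90) mm. Moves with the sleeve. Axes: x along the tube to the post = the way to slide; y out of the face with the holes, which looks left and 35 degrees up; z leans 35 degrees from vertical to the right. Fingers pointing along -z and closing along y press flat on both faces.
- second_hole (a point): Middle of the sleeve's second hole, 60 mm along -x of sleeve_grip, on the outer face (y = 14 mm from the axis). The sleeve is a square aluminium tube, 28 mm across outside, wall 2.5 mm, from 90 mm before to 30 mm behind sleeve_grip; holes 13 mm wide. It runs on a dark 22 mm square tube that the post holds, turned 35 degrees about its axis.
- keeper (a point): Middle of the underside of the yellow keeper's tongue, which moves with the sleeve. Tongue 20 mm wide, 5 mm thick; at the start it is 3.5 mm above the rule's near end. A 9 mm thick riser joins it to the sleeve's front end. With the sleeve at the second hole the tongue is 44 mm clear of the rule's centre line.
- sleeve (a joint): Travel of the sleeve along the tube, m: 0 at the start (button in the first hole, keeper over the rule), 0.060 with the button in the second hole. About 0.5 mm play either way in a hole, friction 1.5 N, stop at 0.066. Stays where it is left.
- button (a joint): How far the red button is pushed in, m: 0 = out, round head (radius 6 mm) 4.5 mm proud, sleeve locked; 0.0045 = flush, then a push of about 15 to 20 N along the tube makes it duck under the wall; 0.007 under the wall. Spring 3 N out, 6 N under the wall. It is fixed lengthwise, and springs out by itself when the second hole comes slowly and uncovered over it.
- rule: Steel rule, 24 mm wide (x), 240 mm long (y), 5 mm thick (z), 0.16 to 0.28 kg. Origin at the centre of its underside; +y end is the near end, under the keeper and behind the lip. Grip it across its width with the fingertips no lower than its underside, so that it can be laid down flat.
- rule_near (a point): centre of the rule's near end, on the underside (120 mm along the rule's +y)
- rule_far (a point): centre of the rule's far end, on the underside (120 mm along the rule's -y), in the pocket at the start
- notebook: Pale lab notebook lying closed on the bench to the left of the rack, fixed; 210 mm long (its x), 150 mm wide (its y), its cover is 12 mm above the bench. Origin at the centre of its underside. The rule goes along its x, either way round.
- conical_flask: conical glass flask with amber contents, 83 mm wide, 130 mm tall; origin at the centre of its underside; a bystander, loose
- volumetric_flask: round-bellied glass flask with long neck and blue stopper, 66 mm wide, 173 mm tall; origin at the centre of its underside; a bystander, loose
- ph_strips: small white and blue cardboard box, 26 x 60 x 45 mm; origin at the centre of its underside; a bystander, loose
- kcl_bottle: white bottle with blue cap, 46 mm wide, 92 mm tall; origin at the centre of its underside; a bystander, loose

How it is judged:
By the outcome, as a careful person would: the job done as asked, in the order asked, and still so for the second after the job is handed in, with the robot touching nothing.
It also fails if it takes over 51 s, if anything falls off the work surface, if the arm or the gripper's body presses on something with over 40 N, if the wrist force passes 120 N, or if a joint passes its speed limit or range.

## Working session

There is one attempt and no reset: what is moved stays moved. The work goes in short steps, Python scripts to look and compute and a shell command to move; the robot and the scene stay as the last step left them, time stands still between calls to the robot, and variables do not carry over. Pictures are saved under pics/ and viewed, at most 10 in all, crops included, and the job is handed in when it is done.

```bash
mkdir -p pics
cat > h.py <<'E'
import numpy as np, cv2
from scipy.spatial.transform import Rotation as R
from plant import robot
def cam(n,save=None):
    c=robot.read_camera(n)
    if save: cv2.imwrite('pics/'+save,c['img'])
    return c
def ray(c,uv):
    K=np.array(c['K']);k=c['k1'];T=np.array(c['pose'])
    d=np.array([(uv[0]-K[0,2])/K[0,0],(uv[1]-K[1,2])/K[1,1]]);s=d.copy()
    for _ in range(30): s=d/(1+k*(s@s))
    v=T[:3,:3]@np.array([s[0],-s[1],-1]);return T[:3,3],v/np.linalg.norm(v)
def plane(c,uv,z):
    o,v=ray(c,uv);return o+v*(z-o[2])/v[2]
def tri(*cu):
    A=0;b=0;L=[]
    for c,uv in cu:
        o,v=ray(c,uv);P=np.eye(3)-np.outer(v,v);A=A+P;b=b+P@o;L.append((o,P))
    p=np.linalg.solve(A,b);return p,[round(1e3*np.linalg.norm(P@(p-o)),1) for o,P in L]
def proj(c,p):
    T=np.array(c['pose']);K=np.array(c['K']);q=T[:3,:3].T@(np.array(p)-T[:3,3])
    s=np.array([q[0],-q[1]])/-q[2];s=s*(1+c['k1']*(s@s));return np.array([K[0,0]*s[0]+K[0,2],K[1,1]*s[1]+K[1,2]])
E
python3 - <<'E'
from h import *
np.set_printoptions(precision=3,suppress=True)
a=cam('side','s0.png');b=cam('top','t0.png');w=cam('wrist','w0.png')
for c in(a,b,w): print(c['pose'],c['K'],c['k1'])
s=robot.read_state();print(s,robot.tcp_to_grasp)
E
```

```text
[[ 0.99   0.091 -0.108  0.356]
 [-0.142  0.642 -0.753 -1.017]
 [ 0.001  0.761  0.649  0.978]
 [ 0.     0.     0.     1.   ]] [[436.415   0.    288.433]
 [  0.    436.415 213.332]
 [  0.      0.      1.   ]] -0.07998706811468964
[[ 0.38   0.741 -0.553 -0.681]
 [-0.925  0.316 -0.212 -0.433]
 [ 0.017  0.592  0.805  1.798]
 [ 0.     0.     0.     1.   ]] [[536.588   0.    284.593]
 [  0.    536.588 201.789]
 [  0.      0.      1.   ]] -0.15355287390537425
[[ 0.37   0.888  0.272  0.298]
 [-0.929  0.354  0.107 -0.528]
 [-0.001 -0.292  0.956  0.384]
 [ 0.     0.     0.     1.   ]] [[346.253   0.    282.647]
 [  0.    346.253 209.903]
 [  0.      0.      1.   ]] -0.029240026662556907
{'t': 0.15, 'q': array([-1.276,  0.131,  1.489, -0.   ,  1.523, -0.085]), 'dq': array([ 0.001, -0.001, -0.002, -0.   , -0.001, -0.   ]), 'joint_torque': array([  0.   , -56.048, -49.233,   0.077,   0.03 ,  -0.   ]), 'tool_pos': array([ 0.222, -0.557,  0.218]), 'orientation': array([-3.084, -0.593,  0.   ]), 'force': array([-0.293,  0.024,  0.256]), 'wrist_torque': array([ 0.011, -0.029, -0.05 ]), 'gripper_force': 0.0, 'opening': 0.09306487099712234} 0.0188
```

View pics/s0.png

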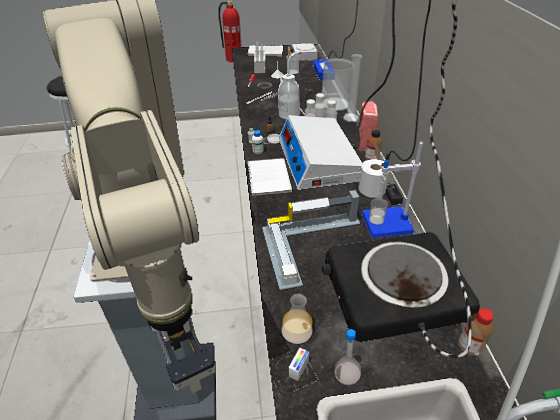

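View pics/t0.png

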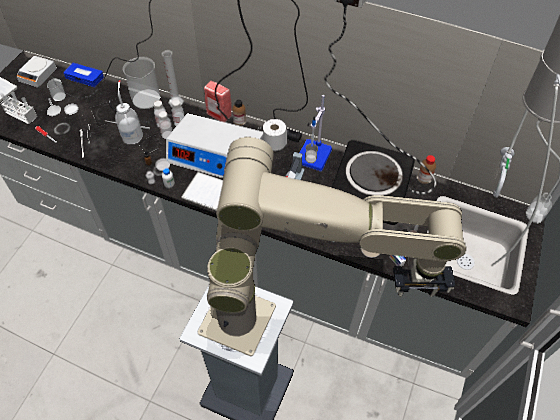

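The side view shows the keeper (yellow) at about (282,213), with the rule running from (278,228) to (290,280). The sleeve and tube run right to the post at (354,207), the notebook is at (269,176), the conical flask at (297,322), the box at (299,362) and the volumetric flask at (348,365). In the top view the arm hides the rack, so I'll get rough positions first.

Run:
```python
from h import *
np.set_printoptions(precision=3,suppress=True)
a=cam('side')
for n,uv,z in [('keeper',(285,213),.075),('ruleN',(279,226),.045),('ruleF',(290,272),.045),('post',(354,194),.113),('nb',(269,177),.012),('nbc',(250,162),.012),('nbc',(284,160),.012),('nbc',(291,190),.012),('nbc',(255,192),.012),('flask',(297,335),.02),('box',(297,375),.0),('vol',(346,378),.01),('kcl',(257,150),.0)]: print(n,plane(a,uv,z))
s=robot.read_state();M=R.from_rotvec(s['orientation']).as_matrix();print(M);print('cam in tool',M.T@(np.array(cam('wrist')['pose'])[:3,3]-s['tool_pos']))
cv2.imwrite('pics/s0c.png',cv2.resize(a['img'][140:390,230:400],None,fx=2.4,fy=2.4,interpolation=cv2.INTER_CUBIC))
```

```text
keeper [0.496 0.034 0.075]
ruleN [0.473 0.008 0.045]
ruleF [ 0.479 -0.19   0.045]
post [0.723 0.052 0.113]
nb [0.474 0.324 0.012]
nbc [0.411 0.436 0.012]
nbc [0.546 0.431 0.012]
nbc [0.545 0.232 0.012]
nbc [0.414 0.239 0.012]
flask [ 0.469 -0.384  0.02 ]
box [ 0.454 -0.484  0.   ]
vol [ 0.568 -0.514  0.01 ]
kcl [ 0.447  0.539 -0.   ]
[[ 0.929  0.371 -0.   ]
 [ 0.371 -0.929  0.001]
 [ 0.    -0.001 -1.   ]]
cam in tool [ 0.081  0.001 -0.166]
```

View pics/s0c.png

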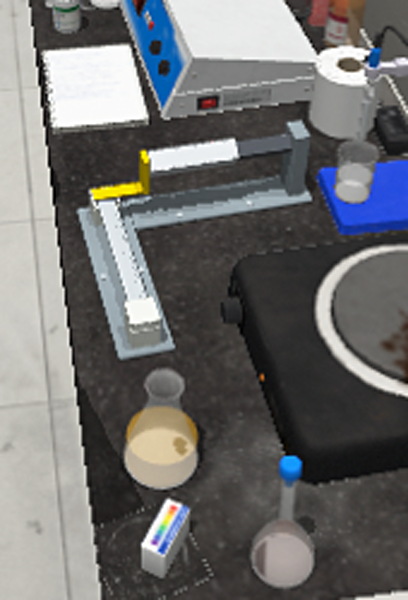

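The crop shows the keeper over the rule's near end and the sleeve (white) with the tube running to the post. The notebook lies with its long side along world y. Next I move to look from above.

```bash
python3 -m pendant '[[[1,0,0,-4.4,7.3],[1,0,0,-4.4,7.3],[1,0,0,-4.4,7.2]]]' && python3 -m pendant '[[[1,2,-4.4,0,0],[1,2,-4.4,0,0],[1,2,-4.4,0,0],[1,2,-4.4,0,0],[1,2,-4.4,0,0],[1,2,-4.4,0,0],[1,2,-4.4,0,0],[1,2,-4.4,0,0]]]' && python3 -m pendant '[[[1,2,-4.4,0,0],[1,2,-4.4,0,0],[1,2,-4.4,0,0],[1,2,-4.4,0,0],[1,2,-4.4,0,0],[1,0,0,0,0],[1,0,0,0,0]]]'
python3 - <<'E'
from h import *
np.set_printoptions(precision=3,suppress=True)
c=cam('wrist','w1.png');s=robot.read_state();print(s['t'],s['tool_pos'],s['orientation'],c['pose'])
import pickle;c={k:np.array(v) for k,v in c.items()};pickle.dump(c,open('w1.pkl','wb'))
E
```

```text
t: 0.55
tool_pos: [0.2223, -0.5567, 0.3517]
orientation: [-3.14, 0.009, 0.0]
force: [-0.5, -1.0, 0.7]
opening: 0.0929
gripper_force: 0.0
t: 1.35
tool_pos: [0.383, -0.2035, 0.3508]
orientation: [3.141, -0.002, 0.001]
force: [0.9, -0.5, 0.3]
opening: 0.0929
gripper_force: 0.0
t: 2.05
tool_pos: [0.4828, 0.0156, 0.3503]
orientation: [3.141, 0.004, -0.002]
force: [-0.2, -1.1, 0.4]
opening: 0.0927
gripper_force: 0.0
2.1 [0.483 0.015 0.35 ] [ 3.141  0.001 -0.001] [[ 0.001  0.956  0.293  0.564]
 [-1.     0.001  0.001  0.015]
 [ 0.001 -0.293  0.956  0.516]
 [ 0.     0.     0.     1.   ]]
```

View pics/w1.png

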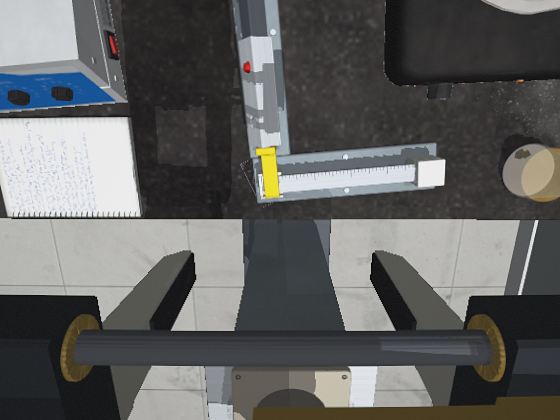

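The wrist view has the red button at (247,67), the keeper at (268,172), the rule from about (262,182) to (416,173), and the pocket block at (431,173). The notebook's right edge is at column 137 and its top edge at row 118, with the instrument's blue front just beyond at row 112. A second viewpoint further left and lower follows.

```bash
python3 -m pendant '[[[1,1,-4,1,0],[1,1,-4,1,0],[1,1,-4,1,0],[1,0,-2,1,0],[1,0,0,0,0],[1,0,0,0,0]]]'
python3 - <<'E'
from h import *
np.set_printoptions(precision=3,suppress=True)
c=cam('wrist','w2.png');s=robot.read_state();print(s['t'],s['tool_pos'],s['orientation'])
import pickle;c={k:np.array(v) for k,v in c.items()};pickle.dump(c,open('w2.pkl','wb'))
c1=pickle.load(open('w1.pkl','rb'))
for q in(c1,c):
    im=q['img'];h=cv2.cvtColor(im,cv2.COLOR_BGR2HSV)
    for n,m in [('yel',cv2.inRange(h,(22,150,80),(35,255,255))),('red',cv2.inRange(h,(0,150,80),(6,255,255))|cv2.inRange(h,(174,150,80),(180,255,255)))]:
        for k in cv2.findContours(m,0,2)[0]:
            if cv2.contourArea(k)>15: print(n,cv2.contourArea(k),np.mean(k[:,0],0),cv2.minAreaRect(k))
b=lambda p:proj(c,p)
E
```

```text
t: 2.7
tool_pos: [0.5129, 0.153, 0.3107]
orientation: [3.141, -0.003, -0.001]
force: [0.0, -0.3, 0.3]
opening: 0.0931
gripper_force: 0.0
2.75 [0.513 0.153 0.311] [ 3.141 -0.004  0.001]
yel 683.0 [267.324 169.946] ((267.1676330566406, 172.1793975830078), (49.92941665649414, 19.480907440185547), 85.60128784179688)
red 40.0 [246.538  67.308] ((246.5, 67.0), (10.0, 5.0), 90.0)
red 77.0 [113.091  44.136] ((113.02942657470703, 44.617645263671875), (18.675243377685547, 5.578319072723389), 75.96376037597656)
yel 766.0 [383.333 198.179] ((383.513671875, 202.60198974609375), (48.62381362915039, 30.083141326904297), 88.69805145263672)
red 35.5 [ 66.    122.923] ((65.5, 123.0), (4.0, 13.0), 90.0)
red 74.5 [376.071  94.5  ] ((375.5, 94.0), (10.0, 9.0), 90.0)
red 43.5 [214.421  66.263] ((214.38462829589844, 66.42308807373047), (19.415496826171875, 3.3339743614196777), 78.69007110595703)
```

View pics/w2.png

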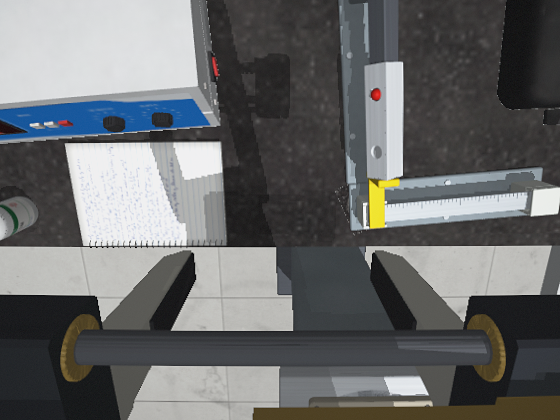

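The second view puts the button at (375,94), the second hole at (376,152), the keeper at (378,205), and the rule from about (385,205) to (527,198). The notebook spans (66,143) to (227,247) and the KCl bottle is at (15,212). Next I triangulate.

Run:
```python
from h import *
import pickle
np.set_printoptions(precision=4,suppress=True,linewidth=150)
c1,c2=[pickle.load(open(f'w{i}.pkl','rb')) for i in(1,2)]
print('button',tri((c1,(246.5,67)),(c2,(375.5,94))))
g1,g2=[cv2.cvtColor(c['img'],6) for c in(c1,c2)]
print(g1[160:205,300],g1[160:205,390]);print(g2[170:230,410],g2[170:230,510])
print('sleeve w2 rows',g2[80,355:410],g2[150,355:410])
print('w1 row',g1[60,235:285],g1[120,235:285])
print('pocket w1',g1[173,405:455],g1[150:195,431])
print('pocket w2',g2[200,520:560],g2[180:225,545])
def nb(g,c,roi):
    m=np.zeros_like(g);x0,y0,x1,y1=roi;m[y0:y1,x0:x1]=(g[y0:y1,x0:x1]>140)
    k=max(cv2.findContours(cv2.morphologyEx(m,cv2.MORPH_CLOSE,np.ones((9,9))),0,2)[0],key=cv2.contourArea);return cv2.minAreaRect(k),cv2.boxPoints(cv2.minAreaRect(k))
r,b=nb(g2,c2,(60,141,240,246));print(r);print([plane(c2,p,.012) for p in b])
```

```text
button (array([0.6045, 0.0553, 0.0996]), [np.float64(0.1), np.float64(0.1)])
[168 170 161 127 104 104 105 106 105 103 104 104 103  81 151 179 179 212 224 223 223 225 227 225 224 225 226 227 225 227 201 168 166 152 144 145 144
 146 154 115  55  52  51  47  44] [ 98  98  97 101  90  72 151 205 203 217 226 222 223 225 225 222 222 223 221 223 225 225 216 180 160 159 161 160 161 162 163 138  85  55  60  62  60
  57  58  58  58  60  61  63  62]
[ 63  60  58  54  56  62  60  53  88 131 161 175 175 174 175 174 175 174 141 103 106 106 105 107 107 108 107 105  93  85  84  73 154 196 204 218 226
 227 228 230 230 231 229 228 231 231 228 227 233 203 169 173 174 176 171 114  62  61  63  63] [118 142 161  93  96  97  97  97  98  97  97  99  98  99  94  77  76  78  80  81  83  84  79 153 221 218 220 222 220 219 221 221 220 219 218 216 219
 220 221 226 186 141 153 158 159 159 114  71  69  69  64  61  59  58  56  55  56  55  58  60]
sleeve w2 rows [ 88  89  86  88  87  88  88  87  84 110 157 164 163 160 159 163 165 164 163 162 166 170 169 169 167 164 161 163 164 162 173 211 223 222 221 220 218
 218 22
[... 986 characters left out ...]
35 235 235 235 235 236 236 235 236 236 235 236 235 236 236 236 236 237 228 186
 155 115  48  51  53  53  55  58]
pocket w2 [220 219 219 219 220 224 176 104 109 107 101  90 179 237 238 236 236 236 236 236 236 236 236 236 236 236 236 236 236 236 236 236 235 235 236 235 235
 236 237 216] [ 53  54  66 101  99 105  95 100 146 226 239 237 236 236 236 236 236 236 236 236 236 236 236 236 236 236 235 236 236 235 236 236 237 241 206 103  51
  56  59  61  61  64  66  67  68]
((145.0306854248047, 193.8145294189453), (103.106689453125, 159.1691131591797), 89.46949768066406)
[array([0.547 , 0.4436, 0.012 ]), array([0.5473, 0.2294, 0.012 ]), array([0.3999, 0.2357, 0.012 ]), array([0.3978, 0.4702, 0.012 ])]
```

```bash
cat > rack.py <<'E'
from h import *
import pickle
np.set_printoptions(precision=4,suppress=True,linewidth=150)
c1,c2=[pickle.load(open(f'w{i}.pkl','rb')) for i in(1,2)]
def T(c,p):
    q=[plane(c,u,.045)[:2] for u in p];d=q[0]-q[1];return q,np.degrees(np.arctan2(-d[0],d[1]))
E
python3 - <<'E'
from rack import *
for c,p in[(c1,[(300,190.2),(390,182.4)]),(c1,[(300,176.6),(390,168.4)]),(c2,[(410,219),(510,209.7)]),(c2,[(410,205),(510,193.5)])]: print(T(c,p))
# height of rule by two views: intersect front-edge lines -> choose z where lines coincide
for z in(.035,.04,.045,.05,.055):
    def ln(c,p): 
        a,b=[plane(c,u,z)[:2] for u in p]; return np.interp(-.1,[b[1],a[1]],[b[0],a[0]])
    print(z,ln(c1,[(300,190.2),(390,182.4)]),ln(c2,[(410,219),(510,209.7)]))
print('pocket L edge',plane(c1,(417.6,173),.055),plane(c2,(531.8,200),.055),'R',plane(c1,(444.5,173),.055), 'tri L',tri((c1,(417.6,173)),(c2,(531.8,199.5))))
print('second hole',[plane(c2,(376.5,152),z) for z in(.096,.098,.1)], 'button', plane(c2,(375.5,94),.098))
# sleeve upper corner edge (z .1095) w2: 385.5@80, 386.2@150 ; w1 253@60, 259@120
print('ridge',[plane(c2,u,.1095) for u in((385.3,80),(386.3,150))],[plane(c1,u,.1095) for u in((252.8,60),(259,120))])
print('ridge tri',tri((c1,(252.8,60)),(c2,(385.3,87))))
E
```

```text
([array([ 0.4488, -0.0097]), array([ 0.4601, -0.135 ])], np.float64(5.187088407891108))
([array([ 0.4681, -0.0094]), array([ 0.4798, -0.1332])], np.float64(5.411903019609122))
([array([ 0.4492, -0.016 ]), array([ 0.4616, -0.1483])], np.float64(5.35106769596877))
([array([ 0.4684, -0.0139]), array([ 0.4837, -0.1441])], np.float64(6.671621355881693))
0.035 0.4544487285738629 0.4533428400653405
0.04 0.45569946826044005 0.45520715470412965
0.045 0.4569502079470172 0.4570714693429188
0.05 0.45820094763359426 0.45893578398170803
0.055 0.4594516873201714 0.4608000986204972
pocket L edge [ 0.4755 -0.1683  0.055 ] [ 0.4776 -0.1677  0.055 ] R [ 0.4756 -0.2052  0.055 ] tri L (array([ 0.4761, -0.1699,  0.0516]), [np.float64(1.3), np.float64(1.3)])
second hole [array([0.544 , 0.0489, 0.096 ]), array([0.5443, 0.0495, 0.098 ]), array([0.5445, 0.05  , 0.1   ])] button [0.6046 0.0549 0.098 ]
ridge [array([0.6177, 0.0489, 0.1095]), array([0.5479, 0.0424, 0.1095])] [array([0.6105, 0.0473, 0.1095]), array([0.5469, 0.0417, 0.1095])]
ridge tri (array([0.611 , 0.0476, 0.1063]), [np.float64(0.1), np.float64(0.1)])
```

The heights check out: rule top at 45 mm, button dome at 99.6 mm, and hole spacing and rule angle consistent. The rack is yawed about 5.3°, with its origin near (0.4565, 0.0298). I'll approach above the button and check from closer.

```bash
python3 -m pendant '[[[1,0,0,0,-5.3],[1,2.06,2.95,2.5,0],[1,2.06,2.95,2.5,0],[1,2.06,2.95,2.5,0],[1,2.06,2.95,2.5,0],[1,0,0,0,0],[1,0,0,0,0]]]'
python3 - <<'E'
from h import *
import pickle
np.set_printoptions(precision=4,suppress=True,linewidth=150)
c=cam('wrist','w3.png');s=robot.read_state();print(s['tool_pos'],s['orientation'])
c={k:np.array(v) for k,v in c.items()};pickle.dump(c,open('w3.pkl','wb'))
o=np.array([.4565,.0298]);X=np.array([.9957,.0924]);Y=np.array([-.0924,.9957])
rk=lambda x,y,z:np.r_[o+x*X+y*Y,z]
for n,p in[('tip',(.15,.0152,.1006)),('hole2',(.09,.0115,.098)),('ridge60',(.06,.0034,.1095)),('ridge180',(.18,.0034,.1095)),('lcorner180',(.18,.0195,.0866)),('post',(.257,.0,.113))]: print(n,proj(c,rk(*p)))
h=cv2.cvtColor(c['img'],cv2.COLOR_BGR2HSV);m=cv2.inRange(h,(0,150,80),(6,255,255))|cv2.inRange(h,(174,150,80),(180,255,255))
for k in cv2.findContours(m,0,2)[0]:
    if cv2.contourArea(k)>15:print(cv2.contourArea(k),cv2.boundingRect(k))
E
```

```text
t: 3.45
tool_pos: [0.6056, 0.0422, 0.2105]
orientation: [-3.139, -0.138, 0.002]
force: [-0.4, 1.0, 0.3]
opening: 0.093
gripper_force: 0.0
[0.606  0.0433 0.2118] [-3.1383 -0.1405 -0.0016]
tip [261.6391 206.04  ]
hole2 [267.5734 269.9322]
ridge60 [276.8459 306.4978]
ridge180 [275.1994 172.3078]
lcorner180 [256.6781 167.2832]
post [278.6246  66.0916]
79.5 (261, 199, 9, 13)
164.5 (86, 129, 12, 22)
```

View pics/w3.png

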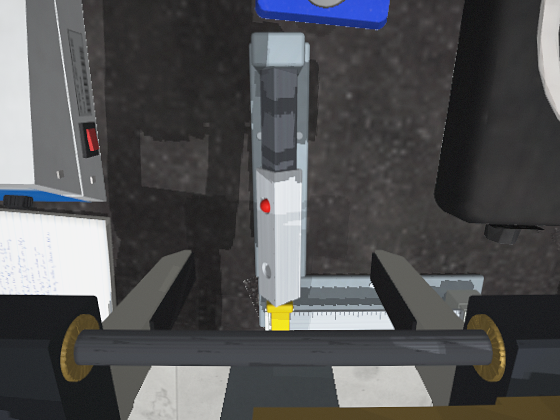

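The close view shows the button at (265,205) and the second hole at (266,269), within about 1 mm of the prediction. The fingers straddle the sleeve evenly. I'll descend, then pinch.

```bash
python3 -m pendant '[[[0.8,0,0,4,0],[0.6,0,0,4,0],[0.45,0,0,2,0],[0.4,0,0,1.3,0],[0.4,0,0,0,0],[0.4,0,0,0,0],[0.4,0,0,0,0]]]' 10 && python3 -c "
from h import *
l=[robot.read_state() for _ in range(1)]
print(l[0]['tool_pos'],l[0]['q'])"
```

```text
t: 4.2
tool_pos: [0.6074, 0.0447, 0.1002]
orientation: [3.138, 0.145, 0.006]
force: [-0.1, -0.9, 0.5]
opening: 0.0412
gripper_force: 0.0
[0.60741138 0.04474871 0.10023593] [-1.06282171e-02  2.33945853e-01  1.59234036e+00  4.81625745e-06
  1.31141545e+00  1.46810085e+00]
```

```bash
python3 - <<'E'
from h import *
np.set_printoptions(precision=4,suppress=True)
P=[]
for i in range(4):
    robot.read_camera('wrist');P.append(robot.read_state()['tool_pos'])
print(np.array(P),np.mean(P,0))
E
python3 -m pendant '[[[0.32,0,0,0,0],[0.28,0,0,0,0],[0.26,0,0,0,0],[0.24,0,0,0,0],[0.22,0,0,0,0],[0.22,0,0,0,0]]]' 20
```

```text
[[0.6073 0.0447 0.1   ]
 [0.6071 0.0446 0.0996]
 [0.6068 0.0446 0.0992]
 [0.6065 0.0446 0.0988]] [0.6069 0.0447 0.0994]
t: 5.0
tool_pos: [0.6061, 0.0437, 0.0982]
orientation: [3.137, 0.144, 0.001]
force: [-1.8, -4.5, 5.5]
opening: 0.0208
gripper_force: 17.7
```

```bash
python3 -m pendant '[[[0.32,0,0,0,0],[0.35,0,0,0.18,0],[0.35,0,0,0,0],[0.3,0,0,0,0],[0.26,0,0,0,0],[0.2,0,0,0,0],[0.2,0,0,0,0],[0.2,0,0,0,0]]]' 20
python3 - <<'E'
from h import *
c=cam('wrist');s=robot.read_state();print(s['tool_pos'],s['opening'])
cv2.imwrite('pics/w4.png',cv2.resize(c['img'][150:330,190:370],None,fx=3,fy=3,interpolation=cv2.INTER_CUBIC))
E
```

```text
t: 5.8
tool_pos: [0.606, 0.0428, 0.0959]
orientation: [3.136, 0.143, 0.0]
force: [0.6, -7.0, 3.2]
opening: 0.0248
gripper_force: 31.1
[0.60594168 0.04278356 0.09583741] 0.02494477301325779
```

View pics/w4.png

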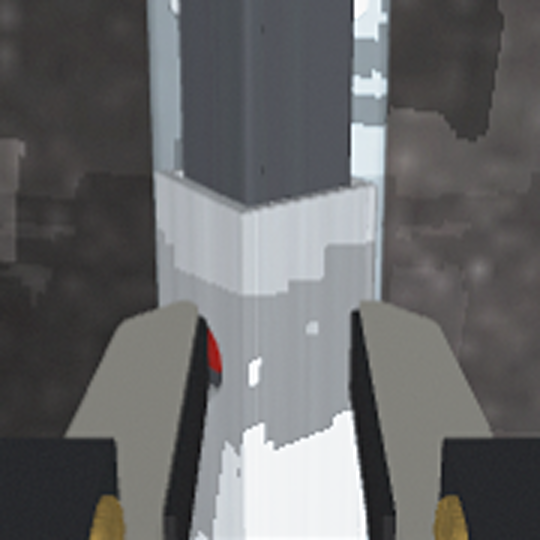

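The crop shows the pads closed on the sleeve, with only a sliver of red left beside the left pad at (213,350). The 24.9 mm opening matches the flush geometry. I'll start the slide.

```bash
python3 -m pendant '[[[0.2,0,0,0,0],[0.2,0.2,0,0,0],[0.2,0.2,0,0,0],[0.2,0.2,0,0,0],[0.2,0.2,0,0,0],[0.2,0.2,0,0,0],[0.2,0,0,0,0]]]' 30
python3 - <<'E'
from h import *
c=cam('wrist');s=robot.read_state();print(s['tool_pos'],s['opening'],s['force'])
cv2.imwrite('pics/w5.png',cv2.resize(c['img'][150:330,190:370],None,fx=3,fy=3,interpolation=cv2.INTER_CUBIC))
E
```

```text
t: 6.55
tool_pos: [0.6158, 0.0437, 0.096]
orientation: [3.136, 0.143, -0.001]
force: [-1.3, -7.3, 5.6]
opening: 0.0235
gripper_force: 38.1
[0.61584372 0.04371994 0.09608288] 0.02379993002150297 [-0.20675387 -6.90395532  5.61785344]
```

View pics/w5.png

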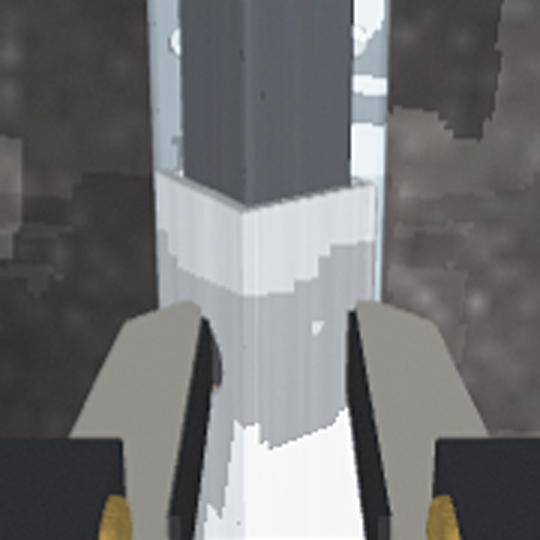

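The sleeve moved with the gripper by 10 mm. The hole looks the same relative to the pads and the button has gone under the wall. I continue.

```bash
python3 -m pendant '[[[0.2,0.5,0,0,0],[0.2,0.5,0,0,0],[0.2,0.5,0,0,0],[0.2,0.5,0,0,0],[0.2,0.5,0,0,0],[0.2,0.5,0,0,0],[0.2,0.5,0,0,0],[0.2,0.5,0,0,0]]]' 30; python3 -m pendant '[[[0.2,0.3,0,0,0],[0.2,0.2,0,0,0],[0.2,0.1,0,0,0],[0.2,0.1,0,0,0],[0.2,0.1,0,0,0],[0.2,0.1,0,0,0],[0.2,0,0,0,0],[0.2,0,0,0,0]]]' 30
python3 - <<'E'
from h import *
c=cam('wrist');s=robot.read_state();print(s['tool_pos'],s['opening'],s['force'])
cv2.imwrite('pics/w6.png',cv2.resize(c['img'][150:350,170:390],None,fx=2.7,fy=2.7,interpolation=cv2.INTER_CUBIC))
h=cv2.cvtColor(c['img'],cv2.COLOR_BGR2HSV);m=cv2.inRange(h,(0,150,60),(6,255,255))|cv2.inRange(h,(174,150,60),(180,255,255))
for k in cv2.findContours(m,0,2)[0]: print(cv2.contourArea(k),cv2.boundingRect(k))
E
```

```text
t: 7.4
tool_pos: [0.655, 0.0472, 0.096]
orientation: [3.136, 0.143, -0.003]
force: [-4.8, -6.7, 7.7]
opening: 0.0235
gripper_force: 39.1
t: 8.2
tool_pos: [0.6651, 0.0481, 0.0961]
orientation: [3.136, 0.143, 0.001]
force: [1.1, -6.8, 4.2]
opening: 0.0237
gripper_force: 37.3
[0.66510851 0.04825052 0.09623902] 0.022967869776236053 [ 1.26152816 -5.69797985  5.90637896]
31.5 (254, 366, 11, 5)
0.0 (18, 251, 1, 1)
344.5 (12, 223, 22, 33)
```

```bash
python3 -m pendant '[[[0.2,0.05,0,0,0],[0.2,0,0,0,0],[0.2,0.05,0,0,0],[0.2,0,0,0,0],[0.2,0.05,0,0,0],[0.2,0,0,0,0]]]' 30; python3 -m pendant '[[[0.2,0.07,0,0,0],[0.2,0,0,0,0]]]' 30
```

```text
t: 8.85
tool_pos: [0.6663, 0.0484, 0.0964]
orientation: [3.136, 0.143, 0.001]
force: [-0.9, -5.6, 6.6]
opening: 0.023
gripper_force: 39.0
t: 9.05
tool_pos: [0.6667, 0.0485, 0.0964]
orientation: [3.136, 0.143, -0.001]
force: [-3.0, -7.0, 7.3]
opening: 0.023
gripper_force: 39.4
```

Let me release, rise and look.

```bash
python3 -m pendant '[[[0.4,0,0,0,0],[0.6,0,0,0,0],[0.6,0,0,0,0],[0.8,0,0,-4,0],[0.8,-1,0,-4,0],[1,-4,0,-3,0],[1,-4,0,0,0],[1,0,0,0,0]]]' 20
python3 - <<'E'
from h import *
import pickle
np.set_printoptions(precision=4,suppress=True,linewidth=150)
c=cam('wrist');s=robot.read_state();print(s['tool_pos'],s['opening'],s['force'])
cv2.imwrite('pics/w7.png',cv2.resize(c['img'][20:320,180:400],None,fx=2,fy=2,interpolation=cv2.INTER_CUBIC))
pickle.dump({k:np.array(v) for k,v in c.items()},open('w7.pkl','wb'))
h=cv2.cvtColor(c['img'],cv2.COLOR_BGR2HSV);m=cv2.inRange(h,(0,150,60),(6,255,255))|cv2.inRange(h,(174,150,60),(180,255,255))
for k in cv2.findContours(m,0,2)[0]: print(cv2.contourArea(k),cv2.boundingRect(k))
E
```

```text
t: 9.85
tool_pos: [0.5725, 0.0423, 0.2048]
orientation: [-3.138, -0.145, 0.006]
force: [0.1, -0.4, -0.0]
opening: 0.082
gripper_force: 0.0
[0.5748 0.0423 0.2051] 0.08593552951656568 [-0.0144  0.3771  0.5107]
93.0 (264, 159, 10, 15)
183.5 (81, 92, 13, 23)
```

View pics/w7.png

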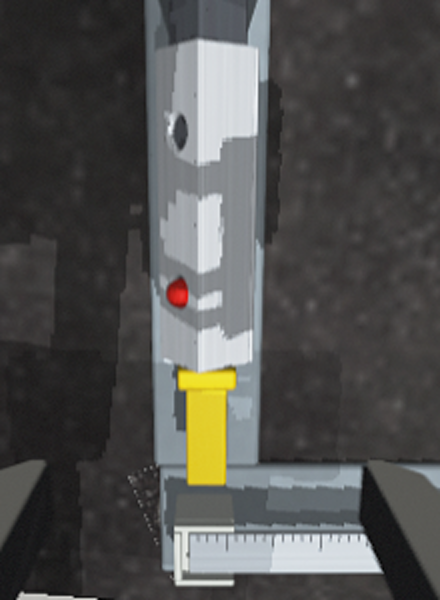

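The picture shows the button standing proud in the lower (second) hole at (177,293), the first hole empty at (180,131), and the keeper's tongue clear of the rule. The sleeve is locked. Next I turn 90° and work out the rule grasp and the notebook pose.

```bash
python3 -m pendant '[[[1,0,0,0,-8.2],[1,0,0,0,-8.2],[1,0,0,0,-8.2],[1,0,0,0,-8.2],[1,0,0,0,-8.2],[1,0,0,0,-8.2],[1,0,0,0,-8.2],[1,0,0,0,-8.2]]]' 20 && python3 -m pendant '[[[1,0,0,0,-8.2],[1,0,0,0,-8.2],[1,0,0,0,-8.0],[1,0,0,0,0],[1,0,0,0,0]]]'
python3 - <<'E'
from rack import *
s=robot.read_state();a=s['orientation'];M=R.from_rotvec(a).as_matrix()
c7=pickle.load(open('w7.pkl','rb'))
n=plane(c7,(180+95,20+277),.045);print('near end',n,'angle',np.degrees(np.arctan2(M[1,0],M[0,0])),s['tool_pos'],s['q'])
for t in(np.r_[.4664,-.0767,.041],np.r_[n[:2]+.12*np.array([.0924,-.9957]),.041]): print(t,'tool shift cm',100*M.T@(t-s['tool_pos']))
for u in[(66,143),(222,142),(227,247),(82,247)]: print(plane(c2,u,.012))
print('w1 nb',plane(c1,(131,117),.012),plane(c1,(142,217),.012))
print('instr front bottom edge w2',[(z,plane(c2,(216,123),z)[:2],plane(c2,(100,137),z)[:2]) for z in(.0,.03,.1)])
E
```

```text
t: 10.7
tool_pos: [0.578, 0.0423, 0.2052]
orientation: [-2.554, -1.829, 0.0]
force: [0.1, 0.3, 0.5]
opening: 0.0929
gripper_force: 0.0
t: 11.2
tool_pos: [0.5776, 0.0422, 0.2054]
orientation: [-2.122, -2.316, 0.0]
force: [0.6, 0.1, -0.4]
opening: 0.0927
gripper_force: 0.0
near end [0.4559 0.0392 0.045 ] angle 95.02792853711996 [0.5776 0.0422 0.2054] [-0.0158  0.0811  1.5652  0.0002  1.4958 -0.1036]
[ 0.4664 -0.0767  0.041 ] tool shift cm [-10.8703 -12.1111  16.4405]
[ 0.467  -0.0803  0.041 ] tool shift cm [-11.2365 -12.0801  16.4404]
[0.547  0.4422 0.012 ]
[0.5467 0.2322 0.012 ]
[0.3962 0.2331 0.012 ]
[0.3963 0.4463 0.012 ]
w1 nb [0.5473 0.2296 0.012 ] [0.3981 0.2311 0.012 ]
instr front bottom edge w2 [(0.0, array([0.5706, 0.241 ]), array([0.5534, 0.4009])), (0.03, array([0.5721, 0.2355]), array([0.5559, 0.3852])), (0.1, array([0.5756, 0.2224]), array([0.562 , 0.3487]))]
```

```bash
python3 -m pendant '[[[1,-2.75,-3.02,0,0],[1,-2.75,-3.02,0,0],[1,-2.75,-3.02,0,0],[0.8,-2.75,-3.02,0,0],[0.7,0,0,4,0],[0.7,0,0,4,0],[0.7,0,0,4,0],[0.7,0,0,0,0]]]' 20
python3 - <<'E'
from h import *
np.set_printoptions(precision=4,suppress=True)
for i in range(3): c=cam('wrist')
s=robot.read_state();print(s['tool_pos'],s['orientation'])
g=cv2.cvtColor(c['img'],6)
cv2.imwrite('pics/w8.png',c['img'])
E
```

```text
t: 12.0
tool_pos: [0.4625, -0.0775, 0.0802]
orientation: [-2.115, -2.311, 0.007]
force: [-0.8, 0.9, -1.4]
opening: 0.0657
gripper_force: 0.0
[ 0.4681 -0.0789  0.0877] [2.1178 2.3186 0.0012]
```

View pics/w8.png

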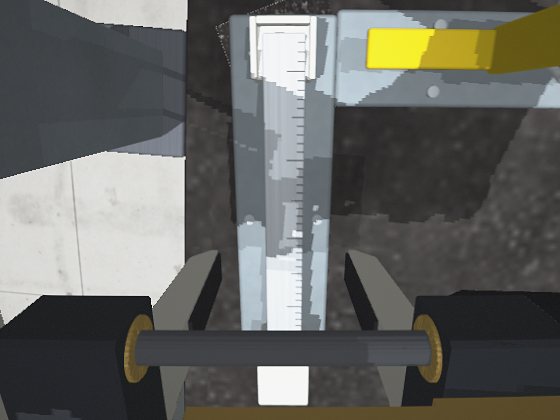

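The picture shows the rule midway between the open fingers (centre column 284, fingers 220 and 345) and parallel to the tool. I'll lower and grip.

```bash
python3 -m pendant '[[[0.6,0,0,2.4,0],[0.5,0,0,2,0],[0.5,0,0,0,0],[0.5,0,0,0,0],[0.5,0,0,0,0],[0.5,0,0,0,0]]]' 15; python3 -m pendant '[[[0.4,0,0,0,0],[0.3,0,0,0,0],[0.2,0,0,0,0],[0.2,0,0,0,0],[0.2,0,0,0,0]]]' 25
```

```text
t: 12.75
tool_pos: [0.4684, -0.079, 0.0437]
orientation: [2.115, 2.319, 0.002]
force: [0.3, 0.3, -0.2]
opening: 0.0468
gripper_force: 0.0
t: 13.25
tool_pos: [0.467, -0.0787, 0.0419]
orientation: [2.117, 2.321, 0.0]
force: [-0.7, 1.2, 1.5]
opening: 0.0232
gripper_force: 25.0
```

```bash
python3 -m pendant '[[[0.2,0,0,-0.2,0],[0.2,0,0,-0.2,0],[0.2,0,0,-0.2,0],[0.2,0,0,-0.2,0],[0.2,0,0,-0.2,0],[0.2,0,0,-0.2,0],[0.2,0,0,0,0],[0.2,0,0,0,0]]]' 25
python3 - <<'E'
from h import *
c=cam('wrist');s=robot.read_state();print(s['tool_pos'],s['opening'],s['force'],s['wrist_torque'])
cv2.imwrite('pics/w9.png',c['img'][:330])
E
```

```text
t: 14.05
tool_pos: [0.4668, -0.0786, 0.0537]
orientation: [-2.117, -2.321, 0.0]
force: [0.2, -0.6, -3.6]
opening: 0.0231
gripper_force: 25.0
[ 0.46677488 -0.0786444   0.05366839] 0.023118792849740808 [ 0.01830527  0.08739886 -3.23455995] [ 0.01307335 -0.01912805  0.00369854]
```

View pics/w9.png

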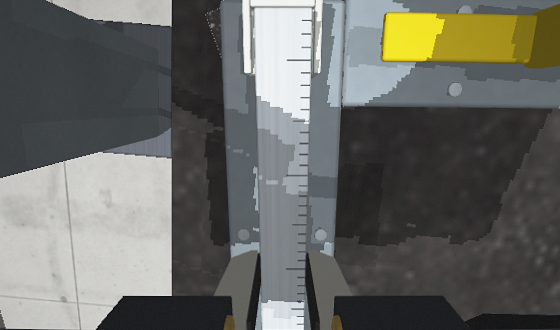

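The rule is gripped and lifted 12 mm, with its near end above the lip in view at the top. The pull-down of about 3.4 N is its weight plus a light touch on the roof. That was also my last picture view, and I've gone one over the limit of 10. From here I use numbers only. I'll draw the rule out endwise.

```bash
python3 -m pendant '[[[0.2,0.5,0,0,0],[0.2,0.5,0,0,0],[0.2,0.5,0,0,0],[0.2,0.5,0,0,0],[0.2,0.5,0,0,0]]]' 40;  python3 -m pendant '[[[0.2,0.7,0,0,0],[0.2,0.7,0,0,0],[0.2,0.7,0,0,0],[0.2,0.5,0,0,0],[0.2,0,0,0,0]]]'
```

```text
t: 14.6
tool_pos: [0.4646, -0.0532, 0.0539]
orientation: [2.117, 2.321, 0.0]
force: [-0.1, 0.6, -2.8]
opening: 0.0229
gripper_force: 40.0
t: 15.1
tool_pos: [0.4622, -0.0271, 0.0539]
orientation: [-2.116, -2.322, -0.0]
force: [-0.1, 0.9, -2.4]
opening: 0.0227
gripper_force: 40.0
```

The rule is out of the pocket and free. I'll lift it, square it up, and check how high and how far forward the instrument's front stands before carrying it over.

```bash
python3 -m pendant '[[[0.2,0,0,-3,0],[0.2,0,0,-4,0],[0.2,0,0,-4,5.0],[0.2,0,0,-2,0],[0.2,0,0,0,0]]]' 40
python3 - <<'E'
from rack import *
print('switch',tri((c1,(113,44.6)),(c2,(214.4,66.4))))
for n,c in(('1',c1),('2',c2)):
    h=cv2.cvtColor(c['img'],cv2.COLOR_BGR2HSV);m=cv2.inRange(h,(98,150,60),(118,255,255));m[200:]=0;m[:,230:]=0
    k=max(cv2.findContours(cv2.morphologyEx(m,cv2.MORPH_CLOSE,np.ones((9,9))),0,2)[0],key=cv2.contourArea)
    print(n,cv2.approxPolyDP(k,3,True)[:,0].tolist())
s=robot.read_state();print(s['tool_pos'])
E
```

```text
t: 15.6
tool_pos: [0.4647, -0.0284, 0.1878]
orientation: [2.212, 2.222, 0.006]
force: [-0.5, -0.2, -1.8]
opening: 0.0223
gripper_force: 40.0
switch (array([0.6384, 0.2329, 0.0343]), [np.float64(0.2), np.float64(0.2)])
1 [[114, 100], [81, 73], [0, 74], [0, 109]]
2 [[209, 124], [192, 99], [92, 101], [0, 109], [0, 121], [13, 125], [13, 133], [0, 135], [0, 139], [117, 132], [103, 127], [105, 116], [122, 117], [125, 128], [121, 131]]
[ 0.4647 -0.0284  0.1878]
```

Run:
```python
from rack import *
for n,a,b in(('botR',(114,100),(209,124)),('topR',(81,73),(192,99)),('knobR',(62,94),(162,120)),('knobL',(18,97),(114,124))): print(n,tri((c1,a),(c2,b)))
for i in range(2): cam('wrist')
s=robot.read_state();M=R.from_rotvec(s['orientation']).as_matrix();print(s['tool_pos'],np.degrees(np.arctan2(M[1,0],M[0,0])))
```

```text
botR (array([0.5705, 0.2459, 0.0226]), [np.float64(0.1), np.float64(0.1)])
topR (array([0.6001, 0.248 , 0.0924]), [np.float64(0.2), np.float64(0.2)])
knobR (array([0.5777, 0.2915, 0.0647]), [np.float64(0.0), np.float64(0.0)])
knobL (array([0.5743, 0.3461, 0.069 ]), [np.float64(0.4), np.float64(0.4)])
[ 0.4622 -0.0279  0.1832] 90.27649222918548
```

The instrument's top front edge lies at x of about 0.59, and the gripper body will reach only 0.566, so it is clear. I carry the rule to the notebook.

```bash
python3 -m pendant '[[[0.2,4.55,0.12,0,0],[0.2,4.55,0.12,0,0],[0.2,4.55,0.12,0,0],[0.2,4.55,0.12,0,0],[0.2,4.55,0.12,0,0],[0.2,4.55,0.12,0,0],[0.2,4.55,0.12,0,0],[0.2,4.55,0.12,0,0]]]' 40; python3 -m pendant '[[[0.2,0,0,4,0.2],[0.2,0,0,4,0],[0.2,0,0,3,0],[0.2,0,0,1,0],[0.2,0,0,0.8,0],[0.2,0,0,0,0],[0.2,0,0,0,0],[0.2,0,0,0,0]]]'
python3 - <<'E'
from h import *
np.set_printoptions(precision=4,suppress=True)
for i in range(3): c=cam('wrist')
s=robot.read_state();M=R.from_rotvec(s['orientation']).as_matrix();print(s['tool_pos'],np.degrees(np.arctan2(M[1,0],M[0,0])),s['force'])
E
```

```text
t: 16.5
tool_pos: [0.4686, 0.3373, 0.1805]
orientation: [-2.215, -2.226, 0.007]
force: [1.2, -0.5, -2.2]
opening: 0.0227
gripper_force: 40.0
t: 17.3
tool_pos: [0.4715, 0.3368, 0.0578]
orientation: [2.22, 2.222, 0.005]
force: [0.1, 0.0, -1.7]
opening: 0.023
gripper_force: 40.0
[0.471  0.3366 0.0571] 90.05495214379395 [ 0.0557 -0.0578 -1.1244]
```

```bash
python3 -m pendant '[[[0.2,0,0,1.5,0],[0.2,0,0,1.3,0],[0.2,0,0,0,0],[0.2,0,0,0,0],[0.2,0,0,0,0]]]' 12; python3 -m pendant '[[[0.2,0,0,0.3,0],[0.2,0,0,0.3,0],[0.2,0,0,0.3,0],[0.2,0,0,0.2,0],[0.2,0,0,0.1,0],[0.2,0,0,0,0],[0.2,0,0,0,0],[0.2,0,0,0,0]]]' 8
```

```text
t: 17.95
tool_pos: [0.4702, 0.3362, 0.0278]
orientation: [-2.22, -2.223, 0.0]
force: [0.2, 0.7, -2.2]
opening: 0.0233
gripper_force: 12.0
t: 18.75
tool_pos: [0.4703, 0.3362, 0.016]
orientation: [2.22, 2.223, 0.0]
force: [-0.1, 0.7, -1.7]
opening: 0.0236
gripper_force: 8.0
```

```bash
python3 -m pendant '[[[0.2,0,0,0.1,0],[0.2,0,0,0.1,0],[0.2,0,0,0,0],[0.2,0,0,0,0]]]' 5; python3 -m pendant '[[[0.2,0,0,0.1,0],[0.2,0,0,0,0],[0.2,0,0,0,0]]]' 4
```

```text
t: 19.15
tool_pos: [0.4703, 0.3363, 0.014]
orientation: [2.22, 2.223, 0.001]
force: [-0.4, -0.5, 0.0]
opening: 0.0241
gripper_force: 5.0
t: 19.45
tool_pos: [0.4703, 0.3364, 0.0133]
orientation: [-2.22, -2.223, -0.001]
force: [-2.8, -0.4, 5.6]
opening: 0.0239
gripper_force: 4.0
```

Contact with the cover is made. I'll release and rise.

```bash
python3 -m pendant '[[[0.3,0,0,-0.05,0],[0.36,0,0,0,0],[0.4,0,0,0,0],[0.4,0,0,0,0],[0.4,0,0,-2,0],[0.4,0,0,-4,0],[0.4,0,0,-4.5,0],[0.4,0,0,-4.5,0]]]' 5; python3 -m pendant '[[[0.4,-4,-1,-4,0],[0.4,-4,-1,-4,0],[0.4,0,0,-4,0],[0.4,0,0,0,0],[0.4,0,0,0,0]]]'
python3 - <<'E'
from h import *
import pickle
np.set_printoptions(precision=4,suppress=True,linewidth=140)
c=cam('wrist','w11.png');d=cam('side','s11.png');pickle.dump([{k:np.array(v) for k,v in q.items()} for q in(c,d)],open('e.pkl','wb'))
s=robot.read_state();print(s['t'],s['tool_pos'])
p=[proj(c,(.4715+a,.337+b,.017)) for a,b in((0,.12),(0,-.12),(0,0),(.012,0),(-.012,0),(.075,0),(-.075,0))];print(np.array(p))
g=cv2.cvtColor(c['img'],6)
for yy in(.43,.38,.337,.29,.25):
    u=[proj(c,(x,yy,.017)) for x in np.arange(.445,.5,.002)]
    print(yy,[int(g[int(round(v)),int(round(q))]) if 0<=v<420 and 0<=q<560 else -1 for q,v in u])
E
```

```text
t: 20.25
tool_pos: [0.4697, 0.3359, 0.1645]
orientation: [-2.22, -2.222, 0.002]
force: [0.6, 1.0, 0.7]
opening: 0.0373
gripper_force: 0.0
t: 20.75
tool_pos: [0.4537, 0.2667, 0.2743]
orientation: [2.22, 2.221, 0.005]
force: [0.6, -0.0, -0.1]
opening: 0.0378
gripper_force: 0.0
20.85 [0.4524 0.2665 0.2716]
[[298.612    0.4413]
 [296.343  210.9559]
 [297.4276 113.8721]
 [307.5808 113.8752]
 [287.2705 113.8739]
 [360.7617 113.9712]
 [233.9443 113.9631]]
0.43 [242, 242, 234, 236, 239, 241, 233, 235, 234, 235, 236, 229, 236, 233, 232, 231, 233, 204, 182, 244, 241, 221, 228, 239, 241, 241, 242, 212]
0.38 [175, 177, 177, 177, 176, 175, 138, 164, 161, 163, 169, 160, 166, 163, 162, 160, 115, 98, 115, 146, 243, 240, 245, 243, 243, 243, 242, 242]
0.337 [243, 238, 243, 242, 173, 177, 159, 161, 160, 162, 165, 160, 160, 164, 160, 161, 160, 161, 160, 188, 197, 240, 238, 191, 176, 177, 149, 180]
0.29 [189, 164, 148, 149, 149, 148, 146, 125, 126, 152, 221, 221, 217, 221, 215, 218, 218, 191, 180, 245, 244, 244, 244, 229, 232, 193, 189, 188]
0.25 [175, 175, 175, 177, 147, 148, 146, 119, 120, 117, 112, 144, 220, 222, 215, 215, 208, 201, 212, 244, 244, 243, 243, 243, 243, 243, 244, 243]
```

Run:
```python
from h import *
import pickle
np.set_printoptions(precision=4,suppress=True,linewidth=140)
c,d=pickle.load(open('e.pkl','rb'));g=cv2.cvtColor(c['img'],6)
for y in np.arange(.205,.232,.002):
    u,v=proj(c,(.470,y,.017)).round().astype(int);print(round(y,3),g[v,u],end=' | ')
# same in side view: both ends of the rule (side cam sees it unless the arm hides it)
gs=cv2.cvtColor(d['img'],6);print()
for y in np.r_[.205:.232:.002,.444:.474:.002]:
    u,v=proj(d,(.470,y,.017)).round().astype(int);print(round(y,3),gs[v,u],end=' | ')
s0=cv2.imread('pics/s0.png');df=cv2.absdiff(s0,d['img']).max(2)
for n,(x0,y0,x1,y1) in dict(con=(283,290,315,345),box=(285,343,312,382),vol=(332,328,364,388),kcl=(250,128,266,153)).items(): print('\n',n,(df[y0:y1,x0:x1]>25).mean())
hh=cv2.cvtColor(d['img'],cv2.COLOR_BGR2HSV);k=cv2.inRange(hh,(22,150,80),(35,255,255));k[240:]=0
print('yellow side',cv2.boundingRect(k), 'w7 red checked')
```

```text
0.205 55 | 0.207 62 | 0.209 68 | 0.211 65 | 0.213 57 | 0.215 181 | 0.217 243 | 0.219 233 | 0.221 233 | 0.223 235 | 0.225 235 | 0.227 235 | 0.229 234 | 0.231 233 | 
0.205 15 | 0.207 15 | 0.209 15 | 0.211 77 | 0.213 77 | 0.215 77 | 0.217 232 | 0.219 232 | 0.221 232 | 0.223 232 | 0.225 232 | 0.227 228 | 0.229 228 | 0.231 228 | 0.444 226 | 0.446 232 | 0.448 232 | 0.45 232 | 0.452 232 | 0.454 155 | 0.456 155 | 0.458 155 | 0.46 63 | 0.462 63 | 0.464 63 | 0.466 63 | 0.468 53 | 0.47 53 | 0.472 53 | 
 con 0.0005681818181818182

 box 0.007597340930674264

 vol 0.004166666666666667

 kcl 0.0
yellow side (251, 94, 60, 127) w7 red checked
```

The rule runs from y = 0.216 to 0.456 at cover height in both views, centred at x = 0.470 on the notebook. The bystanders haven't moved. I'm handing in.

```bash
python3 -c "
from plant import robot
print(robot.close_job())"
```

```text
the job is handed in; nothing more can be done
None
```

Job handed in at about 21 s: the sleeve is locked at its second hole, the rule lies flat along the middle of the notebook, and the bottles, flasks and box show no movement in the before/after images; I viewed 11 pictures, one over the limit of 10.

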